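Correct and fill the sample carrier

TASK

Get the sample carrier ready: turn its black bayonet knob anticlockwise to the stop, lift it out and leave it in the round dish, then lift off the hold-down bar and lay it flat on the middle of the empty mat. One jar in the carrier is the wrong kind, narrow-necked instead of wide-lidded: stand it in the square returns tray, and fill its pocket and every other empty pocket with jars from the stock mat of the same size and shape as the right ones, standing upright and fully down. Leave the taller jar standing on the stock mat and do not disturb the bottle and the beaker.

Things in the scene. Friction and masses are not known exactly. Their poses are not given: they have to be found in the camera images.
- carrier: fixed grey sample carrier, 150 (x) x 260 (y) mm; origin at the centre of its underside. Six square pockets, 42 mm wide inside, ribs 8 mm high around them: centres at x = -45 and +45 mm, y = -54, 0 and +54 mm, floors 8 mm above the bench. At each y end a 36 mm square aluminium pillar, tops 57 mm above the bench
- socket (a point): bayonet socket: centre of the top of the hollow pillar at the carrier's -y end, 57 mm above the bench, on the axis about which the knob turns. Its roof has a slot along this frame's x (the carrier's x), 28 x 12 mm: the knob comes out only when its x lies along it
- knob_grip (a point): centre of the black knob's upright wing: 36 mm long (its x), 12 thick (y), 38 tall (z). Below: 40 mm flange, stem, 24 mm cross foot along x, ending 43.5 mm under this point, caught in the socket. Starts 0.95 to 1.2 rad clockwise (from above) of the slot; turn anticlockwise to the stop, within 0.1 rad of in line with the slot, and lift straight up 30 mm or more. Turns easily; 60 g
- bar_grip (a point): centre of the upright black grip block (14 x, 44 y, 40 mm tall) of the aluminium hold-down bar, 26 mm above its underside. Bar: spine 260 mm long (y), three cross arms 100 mm long (x), 6 mm thick, 180 g; lies on the pillars 3 mm over the jar lids, held down by the knob's flange; lifts straight off once the knob is out
- jar1_mid (a point): wide-lidded jar: straight amber body 34 mm across with a flat white lid 35 mm across covering the whole top, 46 mm tall in all; this point lies on its axis half-way up (23 mm above its underside). Starts in a pocket of the carrier; may be absent
- jar2_mid (a point): wide-lidded jar: straight amber body 34 mm across with a flat white lid 35 mm across covering the whole top, 46 mm tall in all; this point lies on its axis half-way up (23 mm above its underside). Starts in a pocket of the carrier; may be absent
- jar3_mid (a point): wide-lidded jar: straight amber body 34 mm across with a flat white lid 35 mm across covering the whole top, 46 mm tall in all; this point lies on its axis half-way up (23 mm above its underside). Starts in a pocket of the carrier; may be absent
- jar4_mid (a point): wide-lidded jar: straight amber body 34 mm across with a flat white lid 35 mm across covering the whole top, 46 mm tall in all; this point lies on its axis half-way up (23 mm above its underside). Starts in a pocket of the carrier; may be absent
- jar5_mid (a point): wide-lidded jar: straight amber body 34 mm across with a flat white lid 35 mm across covering the whole top, 46 mm tall in all; this point lies on its axis half-way up (23 mm above its underside). Starts in a pocket of the carrier; may be absent
- jar6_mid (a point): narrow-necked jar: amber body 34 mm across and 30 mm tall, then a thin neck and a small white cap 18 mm across, 46 mm tall in all; this point lies on its axis, 23 mm above its underside. Starts in a pocket of the carrier
- jar7_mid (a point): wide-lidded jar: straight amber body 34 mm across with a flat white lid 35 mm across covering the whole top, 46 mm tall in all; this point lies on its axis half-way up (23 mm above its underside). Starts on the stock mat
- jar8_mid (a point): wide-lidded jar: straight amber body 34 mm across with a flat white lid 35 mm across covering the whole top, 46 mm tall in all; this point lies on its axis half-way up (23 mm above its underside). Starts on the stock mat
- jar9_mid (a point): wide-lidded jar: straight amber body 34 mm across with a flat white lid 35 mm across covering the whole top, 46 mm tall in all; this point lies on its axis half-way up (23 mm above its underside). Starts on the stock mat
- jar10_mid (a point): wide-lidded jar: straight amber body 34 mm across with a flat white lid 35 mm across covering the whole top, 46 mm tall in all; this point lies on its axis half-way up (23 mm above its underside). Starts on the stock mat
- jar11_mid (a point): wide-lidded jar: straight amber body 34 mm across with a flat white lid 35 mm across covering the whole top, 46 mm tall in all; this point lies on its axis half-way up (23 mm above its underside). Starts on the stock mat
- jar12_mid (a point): tall jar: like the wide-lidded jars (34 mm across, flat white lid) but 64 mm tall; this point lies on its axis half-way up (32 mm). Starts on the stock mat
- stock_mat: fixed black rubber mat 250 (x) x 180 (y) x 3 mm on which the stock jars stand; origin at the centre of its underside
- rest_mat: fixed black rubber mat 250 (x) x 180 (y) x 3 mm, empty at the start, on which the bar is to be laid; origin at the centre of its underside
- dish: fixed round steel dish, about 120 mm across and 30 mm deep, for the knob; origin at the centre of its underside
- returns: fixed square white plastic returns tray, 110 x 110 mm outside, walls 4 mm thick and 25 mm high, floor about 4 mm thick; origin at the centre of its underside
- reagent: bystander: amber bottle 64 mm across, 130 mm tall; origin at the centre of its underside
- beaker: bystander: glass beaker 70 mm across, 90 mm tall; origin at the centre of its underside
Things that resemble listed ones, but are neither listed nor needed, are in the scene too. Leave any turquoise look-alike of the part that bears jar7_mid alone.

How it is judged:
By the outcome, as a careful person would: the job done as asked, in the order asked, and still so for the second after the job is handed in, with the robot touching nothing.
Of jar1, jar2, jar3, jar4, jar5 only 1 to 3 are there at a start; the rules pass over those that are not, and their reading is None.
At some moment in a run one of jar7, jar8, jar9, jar10, jar11 may be knocked a few centimetres aside while the robot is not near it.
It also fails if it takes over 210 s, if anything falls off the work surface, if the arm or the gripper's body presses on something with over 40 N, if the wrist force passes 120 N, or if a joint passes its speed limit or range.

ROBOT

A 6-joint arm with a two-finger parallel gripper is mounted at the origin on the work surface. World frame = base frame: x ahead of the robot, y to its left, z up, the work surface at z = 0. Lengths are in m, angles in rad, forces in N, time in s.
With the tool pointing down it reaches from about 0.3 to 1 m from the base axis. Payload 5.1 kg.
Tool frame: the origin (TCP) lies between the finger pads; the fingertips stand 22 mm ahead of it and the grasp point (between the pads) lies 3 mm ahead of it; z points along the fingers, y is the line along which they close (so a half turn about z gives the same grasp; the last joint's range is limited). The gripper opens to 95 mm and grips with 3 to 60 N. Pads are 20 mm wide; open, the fingers measure 119 mm over their backs; the gripper's body (75 mm by 180 mm) begins 59 mm behind the grasp point.
Start: joints at [1.252, 0.124, 1.65, -0, 1.367, -0.083], TCP at [0.152, 0.632, 0.237] pointing down, gripper open.
Joint ranges: [-2.61, 2.61], [-1.02, 2.33], [0.03, 2.71], [-1.35, 4.49], [0.32, 2.68], [-2.91, 2.91]. Speed limits (rad/s): [2.57, 2.57, 3.14, 3.14, 3.14, 3.14].

INTERFACE

Orientations are given as a unit quaternion [w, x, y, z].
In Python, from plant import env gives the robot as it stands.
- The arm moves only by the shell command python3 -m jog 'ROWS'. ROWS is a JSON object of lists of equal length, an entry for each row: "hand": the closure, from -1 (fully open) to 1 (shut); "delta_pos": the shift along the tool's x, y, z in cm, a list of three; "twist": the turn, a rotation vector about the tool's x, y, z in degrees, a list of three. In form: {"hand": [hand, ...], "delta_pos": [[x, y, z], ...], "twist": [[wx, wy, wz], ...]}. A call has 1 to 20 rows; each row is the pose to reach, as a shift and turn from the pose commanded when the call began, along the tool's axes at that moment; what a row does not reach only later rows make up. A row lasts 1/10 s, in which the tool goes at most 50 mm and 8.59 degrees, less where a joint would pass 70% of its speed; a pose out of reach is approached as far as the arm can. A call with a gripper value outside its range is refused whole. The fingers move at their own pace and stop on an object; the grip force is fixed at half the most. Time passes only in rows, so rows that repeat a pose let the fingers close. It gives the time, the measured TCP pose, the force, the opening and the grip force at its end, in the units of the state.
- env.get_obs(): the state, without advancing time (a new reading comes with each control period).
- env.snapshot(name): name is "side" or "top"; returns a dict with "color" (480x640x3 uint8, red, green, blue), "vertical_fov" (degrees; the focal length in pixels is half the picture's height over the tangent of half this angle, whatever the lens; pixels are square), "cx", "cy" (the principal point, pixels), "R" (3x3) and "t" (3): a world point X has camera coordinates R X + t. Camera axes: x right, y down, z forward; pixel columns grow to the right and rows downward; lengths in m; the calibration is good to about 2 mm. A picture is of the moment at which its call begins. There is no depth.
- env.sign_off(): hands the job in; it is judged then, once.
Trained networks look in a picture, given as the dict that the camera call returned (one of the last four; its "shot" number tells which), for a name from the list of things; names that differ only in an ending like _2 or _b are one class to them, and where a whole thing is asked for, a point or a joint stands for the part that bears it (a point fixed in the world has none). Each returns a list of dicts, best first, with "score" (0 to 1); they miss things now and then, are a little off and sometimes report something else, mostly with a low value. They report only what shows in the picture. A call takes as long as a camera call. They do not tell look-alikes from the thing itself.
- env.silhouettes(picture, target): "mask" (480x640 bool, what is visible of it) and "bbox" ([left, top, right, bottom] in pixels, round what is visible of it).
- env.spot_point(picture, target): "xy" ([column, row] in pixels: a listed point, or the origin of a listed thing).
The state is a dict: "t": time; "joints": joint angles; "joint_velocities": joint speeds; "joint_efforts": joint torques, N m; "ee_pos": TCP position; "tcp_rot": TCP orientation; "wrist_force": force on the tool from outside, world axes, zero at the start; "torque": the same for the moment, N m; "grip_width": finger opening in m; "grip_force": force on a finger pad.
Only numpy, scipy, OpenCV 4.12 (cv2) and the standard library are available. Lean on these libraries where they do the work, as an engineer would, in place of code of your own. Each camera call takes 0.05 s, during which the arm holds its last target. There are 200 camera calls.

## Working session

There is one attempt and no reset: what is moved stays moved. The work goes in short steps, Python scripts to look and compute and a shell command to move; the robot and the scene stay as the last step left them, time stands still between calls to the robot, and variables do not carry over. Pictures are saved under pics/ and viewed, at most 14 in all, crops included, and the job is handed in when it is done.

```bash
ls; mkdir -p pics; cat > h.py <<'E'
import numpy as np,cv2
from plant import env
def snap(n,fn=None):
    p=env.snapshot(n)
    if fn: cv2.imwrite('pics/'+fn+'.png',p['color'][:,:,::-1])
    return p
def K(p):
    f=240/np.tan(np.radians(p['vertical_fov'])/2); return f,p['cx'],p['cy']
def proj(p,X):
    f,cx,cy=K(p); c=np.array(p['R'])@np.array(X)+np.array(p['t']); return np.array([cx+f*c[0]/c[2],cy+f*c[1]/c[2]])
def ray(p,xy):
    f,cx,cy=K(p); R=np.array(p['R']); d=R.T@np.array([(xy[0]-cx)/f,(xy[1]-cy)/f,1]); return -R.T@np.array(p['t']),d
def atz(p,xy,z):
    o,d=ray(p,xy); return o+d*(z-o[2])/d[2]
def tri(p,a,q,b):
    o1,d1=ray(p,a);o2,d2=ray(q,b)
    s=np.linalg.lstsq(np.c_[d1,-d2],o2-o1,rcond=None)[0]
    A=o1+s[0]*d1;B=o2+s[1]*d2
    return (A+B)/2,np.linalg.norm(A-B)
E
python3 - <<'E'
from h import *
np.set_printoptions(precision=4,suppress=True)
t=snap('top','t0');s=snap('side','s0')
for p in(t,s):
    o,d=ray(p,(320,240));print('cam',o,d,K(p))
for n in ['carrier','socket','knob_grip','bar_grip','jar1_mid','jar6_mid','jar7_mid','jar12_mid','stock_mat','rest_mat','dish','returns','reagent','beaker']:
    for nm,p in(('t',t),('s',s)):
        print(n,nm,[(np.round(r['xy']).tolist(),round(r['score'],2)) for r in env.spot_point(p,n)])
print(env.get_obs())
E
```

```text
pics
cam [0.4141 0.0012 1.4821] [ 0.0814 -0.0028 -0.9969] (np.float64(589.6168845455744), 310.5986714267298, 231.66866848061827)
cam [ 0.3786 -0.932   0.7   ] [ 0.1582  0.8277 -0.5385] (np.float64(618.9608672493304), 323.1991003247605, 241.86202777744214)
carrier t [([328.0, 198.0], 0.72)]
carrier s [([368.0, 280.0], 0.94), ([228.0, 213.0], 0.63)]
socket t [([373.0, 192.0], 0.94)]
socket s [([384.0, 290.0], 0.8)]
knob_grip t [([372.0, 193.0], 0.46), ([215.0, 263.0], 0.46)]
knob_grip s [([383.0, 280.0], 0.85)]
bar_grip t [([328.0, 189.0], 0.63), ([349.0, 213.0], 0.61), ([371.0, 192.0], 0.47), ([370.0, 195.0], 0.47), ([201.0, 262.0], 0.41)]
bar_grip s [([372.0, 247.0], 0.81)]
jar1_mid t [([350.0, 177.0], 0.49)]
jar1_mid s [([406.0, 283.0], 0.58)]
jar6_mid t [([325.0, 214.0], 0.49)]
jar6_mid s [([346.0, 270.0], 0.75), ([404.0, 285.0], 0.5)]
jar7_mid t [([215.0, 233.0], 0.64), ([194.0, 190.0], 0.49)]
jar7_mid s [([338.0, 190.0], 0.78), ([292.0, 204.0], 0.65), ([250.0, 264.0], 0.49)]
jar12_mid t [([182.0, 292.0], 0.52)]
jar12_mid s [([222.0, 192.0], 0.58)]
stock_mat t [([203.0, 266.0], 0.
[... 405 characters left out ...]
.0], 0.75), ([248.0, 265.0], 0.64)]
reagent t [([235.0, 160.0], 0.88)]
reagent s [([382.0, 212.0], 0.88)]
beaker t [([409.0, 165.0], 0.94)]
beaker s [([384.0, 288.0], 0.74), ([444.0, 345.0], 0.63)]
{'t': 1.5, 'joints': array([ 1.2524,  0.1238,  1.6503, -0.    ,  1.3675, -0.0826]), 'joint_velocities': array([-0.001 ,  0.0003, -0.001 ,  0.0013,  0.0021, -0.001 ]), 'joint_efforts': array([ -0.001 , -41.7581, -36.0212,   0.0773,   0.0432,  -0.    ]), 'ee_pos': array([0.1519, 0.632 , 0.2366]), 'tcp_rot': array([ 0.    ,  0.1176,  0.9931, -0.    ]), 'wrist_force': array([-0.4846,  0.2252,  0.7745]), 'torque': array([ 0.0286, -0.0111, -0.0474]), 'grip_force': 0.0, 'grip_width': 0.09534179363594616}
```

View pics/t0.png

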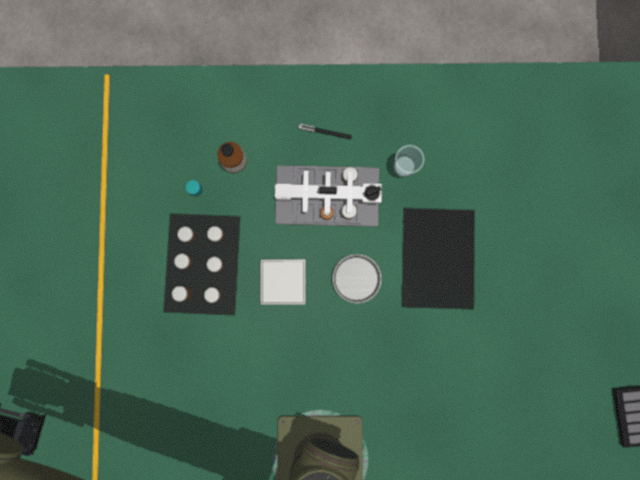

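View pics/s0.png

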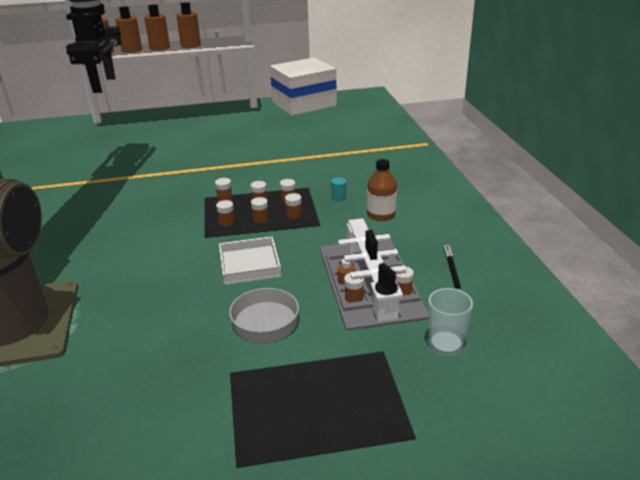

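```bash
python3 - <<'E'
from h import *
np.set_printoptions(precision=4,suppress=True)
t=snap('top');s=snap('side')
a=cv2.resize(t['color'][155:235,265:391],None,fx=6,fy=6,interpolation=cv2.INTER_CUBIC)
b=cv2.resize(s['color'][205:335,310:440],None,fx=4,fy=4,interpolation=cv2.INTER_CUBIC)
cv2.imwrite('pics/ct.png',a[:,:,::-1]);cv2.imwrite('pics/cs.png',b[:,:,::-1])
for n,z in [('carrier',.008),('stock_mat',.003),('rest_mat',.003),('dish',.03),('returns',.025)]:
    r=env.silhouettes(t,n)
    for q in r[:2]:
        if q['score']<.4: continue
        m=q['mask'].astype(np.uint8); c=max(cv2.findContours(m,0,1)[0],key=cv2.contourArea)
        P=np.array([atz(t,x[0],z)[:2] for x in c],np.float32)
        print(n,round(q['score'],2),q['bbox'],cv2.minAreaRect(P))
# lids: white blobs on stock mat
def blobs(p,roi):
    l,u,r,d=roi; im=p['color'][u:d,l:r].astype(int); m=((im.min(2)>140)).astype(np.uint8)
    n,_,st,ce=cv2.connectedComponentsWithStats(m)
    return [(ce[i]+[l,u],st[i,4]) for i in range(1,n) if st[i,4]>20]
T=blobs(t,(165,215,240,315));S=blobs(s,(205,170,310,220))
print(len(T),len(S))
for c,ar in T:
    best=sorted([(tri(t,c,s,d),d) for d,_ in S],key=lambda x:x[0][1]+(0 if .03<x[0][0][2]<.08 else 1))[0]
    print(c,ar,best)
for n in['knob_grip','bar_grip','socket','jar6_mid']:
    A=env.spot_point(t,n)[0]['xy'];B=env.spot_point(s,n)[0]['xy'];print(n,tri(t,A,s,B))
E
```

```text
carrier 0.8 [277.3, 165.7, 379.6, 228.6] ((0.6076467037200928, -0.01942203938961029), (0.25934216380119324, 0.06908754259347916), 88.72942352294922)
stock_mat 0.86 [164.9, 212.9, 241.5, 313.9] ((0.47695422172546387, 0.2948945164680481), (0.18179820477962494, 0.2541942298412323), 86.95082092285156)
stock_mat 0.56 [320.2, 207.2, 335.3, 222.9] ((0.6046602129936218, -0.018447401002049446), (0.03539389744400978, 0.0331101156771183), 89.69850158691406)
rest_mat 0.84 [403.4, 211.8, 472.8, 308.1] ((0.48946553468704224, -0.2978687286376953), (0.18036802113056183, 0.24964213371276855), 87.95906066894531)
rest_mat 0.56 [173.9, 256.8, 192.8, 266.5] ((0.4835547208786011, 0.3419261872768402), (0.0406913124024868, 0.03521588072180748), 89.7801284790039)
dish 0.81 [330.3, 253.4, 381.6, 299.0] ((0.43908166885375977, -0.09196387231349945), (0.11530023068189621, 0.1174299567937851), 89.59861755371094)
dish 0.71 [345.1, 166.9, 357.1, 183.1] ((0.6951732635498047, -0.07601740211248398), (0.034885674715042114, 0.04054979234933853), 89.38542175292969)
returns 0.87 [261.4, 256.5, 304.2, 305.6] ((0.4324274361
[... 457 characters left out ...]
184.2929]))
[213.7834 263.7962] 157 ((array([0.4735, 0.2563, 0.0478]), np.float64(0.001574826851429971)), array([258.8447, 201.3301]))
[179.0429 293.411 ] 163 ((array([0.4022, 0.3354, 0.0666]), np.float64(0.0016254755740694724)), array([222.2828, 181.2525]))
[211.2911 294.6266] 158 ((array([0.3989, 0.2613, 0.0484]), np.float64(0.0015586985661507132)), array([224.243 , 204.1869]))
knob_grip (array([ 0.6812,  0.3669, -0.279 ]), np.float64(0.22844424104393105))
bar_grip (array([ 0.6473, -0.0185,  0.0837]), np.float64(0.004599523622790386))
socket (array([ 0.6474, -0.1289,  0.0587]), np.float64(0.01343986655902748))
jar6_mid (array([ 0.6006, -0.0147,  0.0285]), np.float64(0.0003586546503220933))
```

View pics/ct.png

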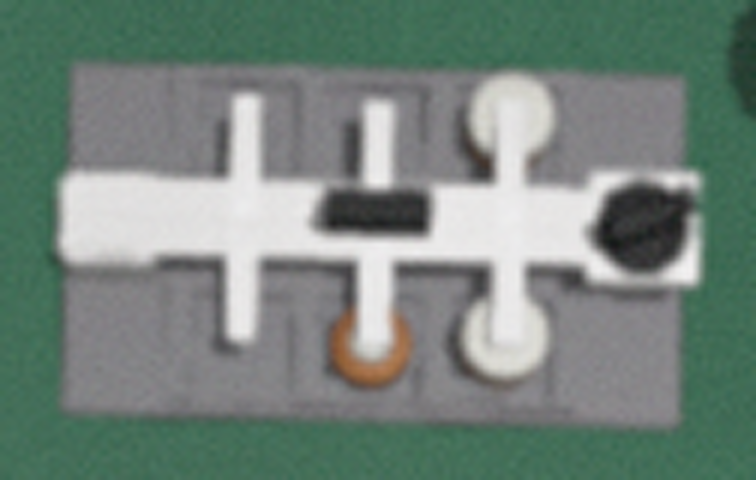

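View pics/cs.png

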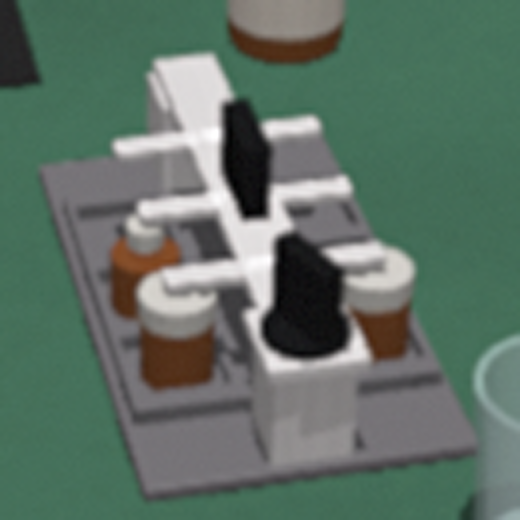

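```bash
cat >> h.py <<'E'
from scipy.spatial.transform import Rotation as Ro
def go(x,y,zg,yaw,ref=None):
    "zg: height of grasp point; yaw deg of tool y (mod 180 not applied). prints dpos cm, twist z deg"
    o=env.get_obs(); w,a,b,c=o['tcp_rot']; R=Ro.from_quat([a,b,c,w]); M=R.as_matrix()
    d=M.T@(np.array([x,y,zg+.003])-o['ee_pos'])*100
    cur=np.degrees(np.arctan2(M[1,1],M[0,1]))
    tw=(cur-yaw+180)%360-180
    # full rotation vector incl. tilt correction
    r=np.radians(yaw); Y=np.array([np.cos(r),np.sin(r),0]);Z=np.array([0,0,-1.]);X=np.cross(Y,Z)
    rv=np.degrees(Ro.from_matrix(M.T@np.c_[X,Y,Z]).as_rotvec())
    print('d',np.round(d,2),'rv',np.round(rv,1),'n>=',int(np.ceil(max(np.linalg.norm(d)/5,abs(tw)/8.59))),'t',round(o['t'],2),'yaw',round(cur,1),'j6',round(np.degrees(o['joints'][5])),'ee',np.round(o['ee_pos'],4))
E
python3 - <<'E'
from h import *
np.set_printoptions(precision=4,suppress=True)
t=snap('top');s=snap('side')
C=[(70,65),(685,77),(680,427),(62,412)]
W=np.array([atz(t,(a/6+265-.4,b/6+155-.4),.008) for a,b in C]);print(W,W.mean(0))
e=(W[0]+W[3]-W[1]-W[2])/2;print('len',np.linalg.norm(e),'yaw',np.degrees(np.arctan2(-e[0],e[1])))
e=(W[0]+W[1]-W[2]-W[3])/2;print('len',np.linalg.norm(e),'yaw',np.degrees(np.arctan2(e[1],e[0])))
# side corners of the carrier
for c in [(40,168),(148,495),(480,452)]: print('side',atz(s,(c[0]/4+310-.4,c[1]/4+205-.4),.008))
print('wingtop',tri(t,(648/6+264.6,215/6+154.6),s,(313/4+309.6,250/4+204.6)))
print('bargrip top',tri(t,(377/6+264.6,212/6+154.6),s,(236/4+309.6,105/4+204.6)))
for a,b in[((600,235),(690,195))]:
    A=atz(t,(a[0]if 0 else a/6+264.6,0),.1) if 0 else None
A=atz(t,(600/6+264.6,235/6+154.6),.1);B=atz(t,(690/6+264.6,195/6+154.6),.1);print('wing',np.degrees(np.arctan2(*(B-A)[[1,0]])))
# side wing top edge ends
A=atz(s,(288/4+309.6,237/4+204.6),.1);B=atz(s,(338/4+309.6,263/4+204.6),.1);print('wing s',A,B,np.degrees(np.arctan2(*(B-A)[[1,0]])))
for n in['beaker','reagent']:
    for p in(t,s):
        for r in env.spot_point(p,n)[:2]: print(n,r['score'],atz(p,r['xy'],0))
go(.6,-.1,.2,25)
E
```

```text
[[ 0.7252  0.1073  0.008 ]
 [ 0.7184 -0.1527  0.008 ]
 [ 0.5698 -0.1485  0.008 ]
 [ 0.5773  0.1103  0.008 ]] [ 0.6477 -0.0209  0.008 ]
len 0.2595030733139688 yaw -1.582810796843309
len 0.1482759382237997 yaw -1.4039502335812153
side [0.5759 0.1074 0.008 ]
side [ 0.5688 -0.1515  0.008 ]
side [ 0.7147 -0.1579  0.008 ]
wingtop (array([ 0.6445, -0.1275,  0.1054]), np.float64(0.00229853907976973))
bargrip top (array([ 0.6431, -0.0205,  0.1126]), np.float64(0.001699985910802563))
wing -66.1641559962231
wing s [ 0.6407 -0.1085  0.1   ] [ 0.6554 -0.1317  0.1   ] -57.565750916228794
beaker 0.64 [ 0.7265 -0.2179  0.    ]
beaker 0.94 [ 0.7143 -0.227   0.    ]
beaker 0.68 [0.4882 0.3939 0.    ]
reagent 0.79 [0.7393 0.2159 0.    ]
reagent 0.64 [0.7385 0.2146 0.    ]
d [-60.67 -60.71   3.37] rv [-0.   0.  51.5] n>= 18 t 2.55 yaw 76.5 j6 -5 ee [0.1519 0.632  0.2366]
```

```bash
python3 -c "
from h import *
go(.644,-.13,.15,27)"
```

```text
d [-65.65 -62.59   8.37] rv [-0.   0.  49.5] n>= 19 t 2.55 yaw 76.5 j6 -5 ee [0.1519 0.632  0.2366]
```

```bash
python3 -m jog '{"hand":[-1,-1,-1,-1,-1,-1,-1,-1,-1,-1,-1,-1,-1,-1,-1,-1,-1,-1,-1,-1],"delta_pos":[[-65.7,-62.6,8.4],[-65.7,-62.6,8.4],[-65.7,-62.6,8.4],[-65.7,-62.6,8.4],[-65.7,-62.6,8.4],[-65.7,-62.6,8.4],[-65.7,-62.6,8.4],[-65.7,-62.6,8.4],[-65.7,-62.6,8.4],[-65.7,-62.6,8.4],[-65.7,-62.6,8.4],[-65.7,-62.6,8.4],[-65.7,-62.6,8.4],[-65.7,-62.6,8.4],[-65.7,-62.6,8.4],[-65.7,-62.6,8.4],[-65.7,-62.6,8.4],[-65.7,-62.6,8.4],[-65.7,-62.6,8.4],[-65.7,-62.6,8.4]],"twist":[[0,0,49.5],[0,0,49.5],[0,0,49.5],[0,0,49.5],[0,0,49.5],[0,0,49.5],[0,0,49.5],[0,0,49.5],[0,0,49.5],[0,0,49.5],[0,0,49.5],[0,0,49.5],[0,0,49.5],[0,0,49.5],[0,0,49.5],[0,0,49.5],[0,0,49.5],[0,0,49.5],[0,0,49.5],[0,0,49.5]]}'
python3 -c "
from h import *
go(.644,-.13,.0915,27)"
```

```text
t: 4.55
ee_pos: [0.6448, -0.1317, 0.152]
tcp_rot: [-0.0, 0.524, 0.852, -0.0]
wrist_force: [-0.8, 0.3, 0.7]
grip_width: 0.0953
grip_force: 0.0
d [0.18 0.01 5.75] rv [-0.  -0.  -0.2] n>= 2 t 4.55 yaw 26.8 j6 -43 ee [ 0.6448 -0.1317  0.152 ]
```

```bash
python3 -m jog '{"hand":[-1,-1,-1,-1,-1,0,0.7,1,1,1,1,1],"delta_pos":[[0.1,0,3],[0.1,0,5.7],[0.1,0,5.7],[0.1,0,5.7],[0.1,0,5.7],[0.1,0,5.7],[0.1,0,5.7],[0.1,0,5.7],[0.1,0,5.7],[0.1,0,5.7],[0.1,0,5.7],[0.1,0,5.7]],"twist":[[0,0,0],[0,0,0],[0,0,0],[0,0,0],[0,0,0],[0,0,0],[0,0,0],[0,0,0],[0,0,0],[0,0,0],[0,0,0],[0,0,0]]}'
python3 -c "
from h import *
t=snap('top');s=snap('side')
a=cv2.resize(t['color'][155:235,325:405],None,fx=6,fy=6);b=cv2.resize(s['color'][225:325,340:420],None,fx=6,fy=6)[:480]
cv2.imwrite('pics/g1.png',np.hstack([b])[:,:,::-1])"
```

```text
t: 5.75
ee_pos: [0.644, -0.1293, 0.0956]
tcp_rot: [-0.0, 0.523, 0.853, -0.0]
wrist_force: [0.0, 0.1, -0.6]
grip_width: 0.0445
grip_force: 0.0
```

View pics/g1.png

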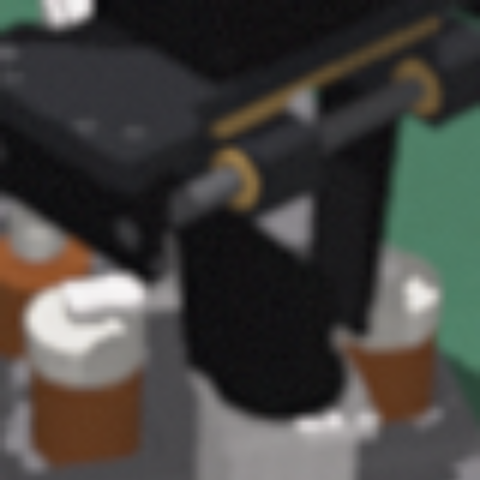

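```bash
python3 -m jog '{"hand":[1,1,1,1,1,1,1,1],"delta_pos":[[0,0,0],[0,0,0],[0,0,0],[0,0,0],[0,0,0],[0,0,0],[0,0,0],[0,0,0]],"twist":[[0,0,0],[0,0,0],[0,0,0],[0,0,0],[0,0,0],[0,0,0],[0,0,0],[0,0,0]]}'
```

```text
t: 6.65
ee_pos: [0.644, -0.1293, 0.0957]
tcp_rot: [0.0, 0.523, 0.853, 0.0]
wrist_force: [-0.3, 0.3, 0.3]
grip_width: 0.0119
grip_force: 30.0
```

```bash
python3 -m jog '{"hand":[1,1,1,1,1,1,1,1,1,1,1],"delta_pos":[[0,0,0],[0,0,0],[0,0,0],[0,0,0],[0,0,0],[0,0,0],[0,0,0],[0,0,0],[0,0,0],[0,0,0],[0,0,0]],"twist":[[0,0,-5],[0,0,-10],[0,0,-15],[0,0,-20],[0,0,-25],[0,0,-30],[0,0,-35],[0,0,-40],[0,0,-45],[0,0,-50],[0,0,-50]]}'; python3 -c "
from h import *
print(env.get_obs()['torque'],env.get_obs()['wrist_force'])"
```

```text
t: 7.75
ee_pos: [0.644, -0.1293, 0.0957]
tcp_rot: [-0.0, 0.113, 0.994, 0.0]
wrist_force: [0.1, 0.9, -0.6]
grip_width: 0.0123
grip_force: 30.0
[-0.02346503  0.02585538  0.00625005] [ 0.13871131  0.92919816 -0.60407239]
```

```bash
python3 -m jog '{"hand":[1,1,1,1,1],"delta_pos":[[0,0,0],[0,0,0],[0,0,0],[0,0,0],[0,0,0]],"twist":[[0,0,-3],[0,0,-6],[0,0,-9],[0,0,-10],[0,0,-10]]}'; python3 -c "
from h import *
print(env.get_obs()['torque'],env.get_obs()['wrist_force'],env.get_obs()['joint_efforts'])"
python3 -m jog '{"hand":[1,1,1],"delta_pos":[[0,0,0],[0,0,0],[0,0,0]],"twist":[[0,0,-2],[0,0,-3],[0,0,-3]]}'; python3 -c "
from h import *
print(env.get_obs()['torque'],env.get_obs()['wrist_force'])
go(.644,-.1293,.1,90)"
```

```text
t: 8.25
ee_pos: [0.644, -0.1293, 0.0957]
tcp_rot: [-0.0, 0.027, 1.0, -0.0]
wrist_force: [-0.2, -0.4, 0.3]
grip_width: 0.012
grip_force: 30.0
[0.04009669 0.03265615 0.03829921] [-0.18279227 -0.43089396  0.26603295] [ 2.06084893e-02 -4.46628106e+01 -3.28109586e+01 -3.76929995e-02
  7.73800327e-02 -7.32247811e-02]
t: 8.55
ee_pos: [0.644, -0.1293, 0.0957]
tcp_rot: [-0.0, 0.001, 1.0, 0.0]
wrist_force: [1.1, 1.1, -0.3]
grip_width: 0.0119
grip_force: 30.0
[ 0.02004996  0.05074119 -0.03403321] [ 1.10003599  1.09678048 -0.33385141]
d [-0.   -0.   -0.73] rv [ 0.  -0.  -0.1] n>= 1 t 8.55 yaw 89.9 j6 -106 ee [ 0.644  -0.1293  0.0957]
```

```bash
python3 -m jog '{"hand":[1,1,1],"delta_pos":[[0,0,0],[0,0,0],[0,0,0]],"twist":[[0,0,-1.5],[0,0,-3],[0,0,-3]]}'; python3 -c "
from h import *
print(env.get_obs()['torque'],env.get_obs()['joint_efforts'][5])
go(.644,-.1293,.1,90)"
```

```text
t: 8.85
ee_pos: [0.644, -0.1293, 0.0956]
tcp_rot: [-0.0, -0.026, 1.0, 0.0]
wrist_force: [0.1, -0.4, 0.6]
grip_width: 0.0122
grip_force: 30.0
[0.00450413 0.05559415 0.02641975] -0.11327946558594704
d [-0.   -0.   -0.74] rv [ 0. -0.  3.] n>= 1 t 8.85 yaw 93.0 j6 -109 ee [ 0.644  -0.1293  0.0956]
```

```bash
python3 -m jog '{"hand":[1,1,1],"delta_pos":[[0,0,0],[0,0,0],[0,0,0]],"twist":[[0,0,-1.5],[0,0,-2.5],[0,0,-2.5]]}'; python3 -c "
from h import *
print(env.get_obs()['torque'],env.get_obs()['joint_efforts'][5])
go(.644,-.1293,.1,90)"
```

```text
t: 9.15
ee_pos: [0.6441, -0.1293, 0.0957]
tcp_rot: [0.0, -0.048, 0.999, 0.0]
wrist_force: [0.3, -0.7, -0.6]
grip_width: 0.012
grip_force: 30.0
[-0.01213041 -0.04783438 -0.20292151] -0.257430961355567
d [ 0.01  0.   -0.73] rv [0.  0.  5.5] n>= 1 t 9.15 yaw 95.5 j6 -112 ee [ 0.6441 -0.1293  0.0957]
```

```bash
python3 -m jog '{"hand":[1,1,1,1,1,1],"delta_pos":[[0,0,0],[0,0,-0.5],[0,0,-1],[0,0,-1.5],[0,0,-2],[0,0,-2]],"twist":[[0,0,1.5],[0,0,1.5],[0,0,1.5],[0,0,1.5],[0,0,1.5],[0,0,1.5]]}'
```

```text
t: 9.75
ee_pos: [0.6448, -0.1294, 0.1172]
tcp_rot: [0.001, -0.035, 0.999, -0.0]
wrist_force: [0.5, -0.2, -0.5]
grip_width: 0.0117
grip_force: 30.0
```

```bash
python3 -m jog '{"hand":[1,1,1],"delta_pos":[[0,0,-4],[0,0,-6],[0,0,-6]],"twist":[[0,0,0],[0,0,0],[0,0,0]]}'
python3 -c "
from h import *
s=snap('side','s2')
go(.439,-.092,.054,90)
go(.439,-.092,.12,90)"
```

```text
t: 10.05
ee_pos: [0.6463, -0.1299, 0.1803]
tcp_rot: [0.004, -0.035, 0.999, -0.001]
wrist_force: [-0.4, 0.1, 0.1]
grip_width: 0.0117
grip_force: 30.0
d [20.33  5.19 11.98] rv [-0.1  0.2  4. ] n>= 5 t 10.1 yaw 94.0 j6 -110 ee [ 0.645  -0.1295  0.1776]
d [20.31  5.19  5.38] rv [-0.1  0.2  4. ] n>= 5 t 10.1 yaw 94.0 j6 -110 ee [ 0.645  -0.1295  0.1776]
```

View pics/s2.png

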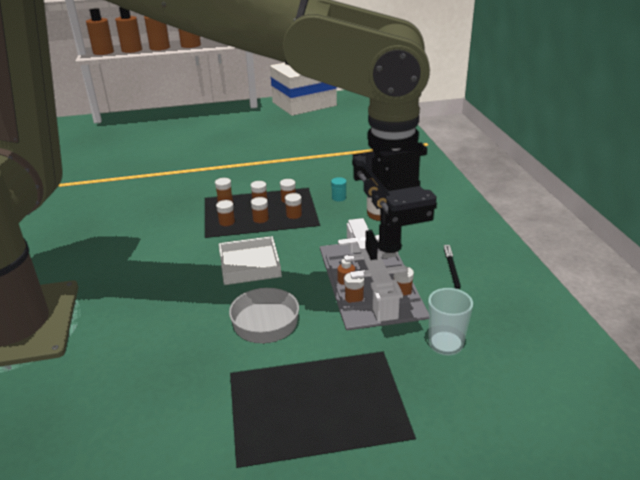

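```bash
python3 -m jog '{"hand":[1,1,1,1,1,1,1,1,1,1,1,0.5,0.3,0.3,0.3,0.3],"delta_pos":[[20.3,5.2,0],[20.3,5.2,0],[20.3,5.2,0],[20.3,5.2,0],[20.3,5.2,0],[20.3,5.2,5],[20.3,5.2,8],[20.3,5.2,10],[20.3,5.2,11],[20.3,5.2,11.9],[20.3,5.2,11.9],[20.3,5.2,11.9],[20.3,5.2,11.9],[20.3,5.2,11.9],[20.3,5.2,11.9],[20.3,5.2,11.9]],"twist":[[0,0,4],[0,0,4],[0,0,4],[0,0,4],[0,0,4],[0,0,4],[0,0,4],[0,0,4],[0,0,4],[0,0,4],[0,0,4],[0,0,4],[0,0,4],[0,0,4],[0,0,4],[0,0,4]]}'
python3 -c "
from h import *
s=snap('side')
cv2.imwrite('pics/d1.png',cv2.resize(s['color'][230:350,200:330],None,fx=4,fy=4)[:,:,::-1])
go(.6455,-.0215,.15,-1.5)"
```

```text
t: 11.7
ee_pos: [0.438, -0.0916, 0.0569]
tcp_rot: [0.0, 0.0, 1.0, -0.0]
wrist_force: [0.6, -0.7, -0.5]
grip_width: 0.0333
grip_force: 0.0
d [-20.76   7.01  -9.61] rv [ 0.   0.  91.5] n>= 11 t 11.75 yaw 90.0 j6 -109 ee [ 0.438  -0.0916  0.0569]
```

View pics/d1.png

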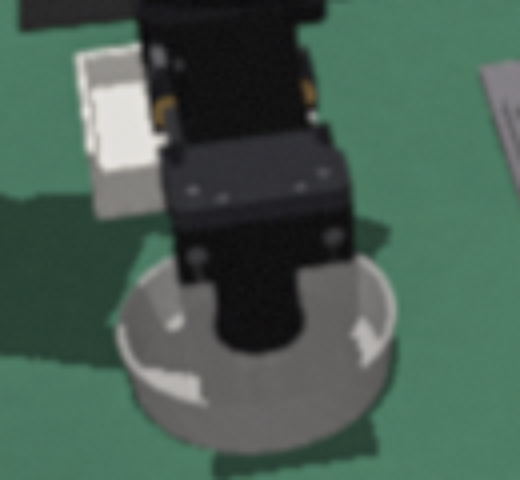

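```bash
python3 -m jog '{"hand":[0.3,0.3,-0.4,-0.4,-0.4,-0.4,-0.4,-0.4,-0.4,-0.4,-0.4,-0.4,-0.4,-0.4,-0.4,-0.4],"delta_pos":[[0,0,-5],[0,0,-9.6],[-4,1.5,-9.6],[-8,3,-9.6],[-12,4.5,-9.6],[-16,5.5,-9.6],[-20.8,7.1,-9.6],[-20.8,7.1,-9.6],[-20.8,7.1,-9.6],[-20.8,7.1,-9.6],[-20.8,7.1,-9.6],[-20.8,7.1,-9.6],[-20.8,7.1,-9.6],[-20.8,7.1,-9.6],[-20.8,7.1,-9.6],[-20.8,7.1,-9.6]],"twist":[[0,0,0],[0,0,8],[0,0,16],[0,0,24],[0,0,32],[0,0,40],[0,0,48],[0,0,56],[0,0,64],[0,0,72],[0,0,80],[0,0,88],[0,0,91.5],[0,0,91.5],[0,0,91.5],[0,0,91.5]]}'
python3 -c "
from h import *
t=snap('top');s=snap('side')
print(env.spot_point(s,'bar_grip')[:2],env.spot_point(s,'knob_grip')[:2],env.spot_point(t,'knob_grip')[:2])
go(.6455,-.0205,.090,-1.5)"
```

```text
t: 13.35
ee_pos: [0.6459, -0.0206, 0.1526]
tcp_rot: [-0.0, 0.716, 0.698, -0.0]
wrist_force: [0.3, 0.5, -0.5]
grip_width: 0.0667
grip_force: 0.0
[{'xy': [370.6, 246.2], 'score': 0.61}] [{'xy': [263.3, 304.2], 'score': 0.86}, {'xy': [400.8, 282.6], 'score': 0.62}] [{'xy': [354.3, 281.6], 'score': 0.58}]
d [ 0.01 -0.04  5.96] rv [-0.  0.  0.] n>= 2 t 13.6 yaw -1.5 j6 -5 ee [ 0.6459 -0.0206  0.1526]
```

```bash
python3 -m jog '{"hand":[-0.4,-0.4,-0.4,-0.4,1,1,1,1,1,1,1,1,1,1,1,1,1],"delta_pos":[[0,0,3],[0,0,5],[0,0,5.9],[0,0,5.9],[0,0,5.9],[0,0,5.9],[0,0,5.9],[0,0,5.9],[0,0,5.9],[0,0,5.9],[0,0,5.9],[0,0,5.9],[0,0,5.9],[0,0,5.9],[0,0,5.4],[0,0,4.9],[0,0,3.9]],"twist":[[0,0,0],[0,0,0],[0,0,0],[0,0,0],[0,0,0],[0,0,0],[0,0,0],[0,0,0],[0,0,0],[0,0,0],[0,0,0],[0,0,0],[0,0,0],[0,0,0],[0,0,0],[0,0,0],[0,0,0]]}'

```

```text
t: 15.3
ee_pos: [0.6448, -0.0204, 0.1128]
tcp_rot: [-0.001, 0.716, 0.698, -0.001]
wrist_force: [-0.1, 0.1, -1.8]
grip_width: 0.0138
grip_force: 30.0
```

```bash
python3 -m jog '{"hand":[1,1,1,1,1,1],"delta_pos":[[0,0,-2],[0,0,-4],[0,0,-6],[0,0,-8],[0,0,-9],[0,0,-9]],"twist":[[0,0,0],[0,0,0],[0,0,0],[0,0,0],[0,0,0],[0,0,0]]}'
python3 -c "
from h import *
go(.4895,-.298,.20,-92)"
```

```text
t: 15.9
ee_pos: [0.6469, -0.0207, 0.2063]
tcp_rot: [0.002, 0.716, 0.698, 0.001]
wrist_force: [-0.5, 0.6, -2.5]
grip_width: 0.0138
grip_force: 30.0
d [-28.14 -15.01   0.28] rv [ 0.2 -0.2 90.5] n>= 11 t 15.9 yaw -1.5 j6 -5 ee [ 0.6469 -0.0207  0.2063]
```

```bash
python3 -m jog '{"hand":[1,1,1,1,1,1,1,1,1,1,1,1,1,1,1],"delta_pos":[[-2,-1.1,0],[-4,-2.1,0],[-7,-3.7,0],[-10,-5.3,0],[-13,-6.9,0],[-16,-8.5,0],[-19,-10.1,0],[-22,-11.7,0],[-25,-13.4,0],[-28.1,-14.9,0],[-28.1,-14.9,0],[-28.1,-14.9,0],[-28.1,-14.9,0],[-28.1,-14.9,0],[-28.1,-14.9,0]],"twist":[[0,0,4],[0,0,8],[0,0,16],[0,0,24],[0,0,32],[0,0,40],[0,0,48],[0,0,56],[0,0,64],[0,0,72],[0,0,80],[0,0,88],[0,0,90.5],[0,0,90.5],[0,0,90.5]]}'
python3 -c "
from h import *
go(.4895,-.298,.038,-92)"
```

```text
t: 17.4
ee_pos: [0.4891, -0.2972, 0.2026]
tcp_rot: [-0.0, 1.0, -0.017, -0.001]
wrist_force: [1.1, 0.3, -3.0]
grip_width: 0.0135
grip_force: 30.0
d [ 0.06  0.09 16.16] rv [-0.1  0.1  0.1] n>= 4 t 17.4 yaw -91.9 j6 55 ee [ 0.4891 -0.2972  0.2026]
```

Lower slowly near the end, check height/force before release.

```bash
python3 -m jog '{"hand":[1,1,1,1,1,1,1,1,1],"delta_pos":[[0,0,4],[0,0,8],[0,0,11],[0,0,13],[0,0,14.5],[0,0,15.3],[0,0,15.7],[0,0,16.1],[0,0,16.1]],"twist":[[0,0,0],[0,0,0],[0,0,0],[0,0,0],[0,0,0],[0,0,0],[0,0,0],[0,0,0],[0,0,0]]}'
python3 -c "
from h import *
s=snap('side')
cv2.imwrite('pics/b1.png',cv2.resize(s['color'][250:460,210:440],None,fx=2.5,fy=2.5)[:,:,::-1])"
```

```text
t: 18.3
ee_pos: [0.4899, -0.2978, 0.0432]
tcp_rot: [0.0, 1.0, -0.017, 0.0]
wrist_force: [0.1, -0.9, -3.2]
grip_width: 0.014
grip_force: 30.0
```

View pics/b1.png

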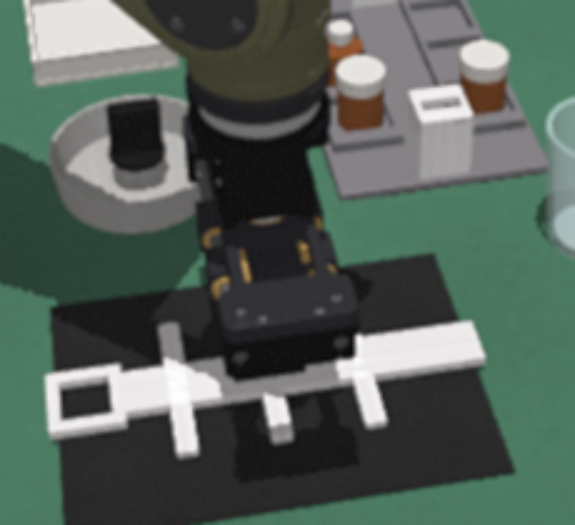

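```bash
python3 -m jog '{"hand":[1,1,1,1],"delta_pos":[[0,0,0.15],[0,0,0.3],[0,0,0.35],[0,0,0.35]],"twist":[[0,0,0],[0,0,0],[0,0,0],[0,0,0]]}'
```

```text
t: 18.75
ee_pos: [0.4898, -0.2977, 0.0397]
tcp_rot: [0.0, 1.0, -0.018, 0.0]
wrist_force: [-1.4, 0.9, 0.2]
grip_width: 0.0139
grip_force: 30.0
```

```bash
python3 -m jog '{"hand":[0.3,-0.26,-0.26,-0.26,-0.26,-0.26,-0.26,-0.26,-0.26,-0.26],"delta_pos":[[0,0,0],[0,0,0],[0,0,0],[0,0,0],[0,0,-3],[0,0,-7],[0,0,-12],[0,0,-16],[0,0,-16],[0,0,-16]],"twist":[[0,0,0],[0,0,0],[0,0,0],[0,0,0],[0,0,0],[0,0,0],[0,0,0],[0,0,0],[0,0,0],[0,0,0]]}'
cat > look.py <<'E'
from h import *
np.set_printoptions(precision=4,suppress=True)
def blobs(p,roi):
    l,u,r,d=roi; im=p['color'][u:d,l:r].astype(int); m=((im.min(2)>140)).astype(np.uint8)
    n,_,st,ce=cv2.connectedComponentsWithStats(m)
    return [(ce[i]+[l,u],st[i,4]) for i in range(1,n) if st[i,4]>15]
def match(t,s,R1,R2):
    S=blobs(s,R2)
    for c,ar in blobs(t,R1):
        L=sorted([tri(t,c,s,d)+(a,) for d,a in S],key=lambda x:x[1])
        for b in L[:1]:
            if b[1]<.006:print(np.round(c,1),ar,b)
STOCK=(165,215,240,315),(205,170,310,220);CAR=(275,160,385,230),(320,215,425,325)
E
python3 - <<'E'
from look import *
t=snap('top');s=snap('side')
a=cv2.resize(t['color'][150:315,270:480],None,fx=3.6,fy=3.6,interpolation=2)
cv2.imwrite('pics/t3.png',a[:,:,::-1])
match(t,s,*CAR);match(t,s,*STOCK)
for n in['jar6_mid','carrier','socket']: print(n,[(r['xy'],r['score']) for r in env.spot_point(t,n)[:2]],[(r['xy'],r['score']) for r in env.spot_point(s,n)[:2]])
E
```

```text
t: 19.75
ee_pos: [0.4901, -0.298, 0.2007]
tcp_rot: [0.001, 1.0, -0.018, 0.001]
wrist_force: [-0.5, 1.2, -0.1]
grip_width: 0.06
grip_force: 0.0
[350.  173.7] 178 (array([ 0.6931, -0.0771,  0.0503]), np.float64(0.002915374771452338), np.int32(250))
[283.4 190.9] 267 (array([0.6539, 0.0878, 0.0326]), np.float64(0.003084337336087326), np.int32(595))
[371.4 192.9] 231 (array([ 0.6473, -0.1305,  0.0346]), np.float64(0.003510971241132365), np.int32(790))
[349.2 210. ] 183 (array([ 0.6062, -0.0748,  0.0502]), np.float64(0.003500670788652436), np.int32(150))
[326.6 210.9] 45 (array([ 0.6024, -0.0192,  0.056 ]), np.float64(0.001455235657418835), np.int32(23))
[370.2 217.6] 87 (array([ 0.5774, -0.1191,  0.1265]), np.float64(0.0021638003640847545), np.int32(23))
[181.4 260.8] 158 (array([0.4811, 0.3362, 0.0454]), np.float64(0.0019558881183928964), np.int32(127))
[213.8 263.9] 167 (array([0.4727, 0.2486, 0.0907]), np.float64(0.0009414797712790975), np.int32(127))
[179.1 293.4] 168 (array([0.4021, 0.3359, 0.064 ]), np.float64(0.001880390740462181), np.int32(125))
[211.4 294.6] 165 (array([0.4   , 0.2505, 0.1068]), np.float64(0.0006337889458554219), np.int32(125))
jar6_mid [([212.3, 294.7], 0.66), ([325.2, 212.6], 0.63)] [([343.3, 270.8], 0.44)]
carrier [([325.8, 196.8], 0.55)] [([365.1, 279.0], 0.61)]
socket [([372.5, 192.5], 0.95)] [([384.1, 290.2], 0.57), ([315.4, 392.4], 0.28)]
```

View pics/t3.png

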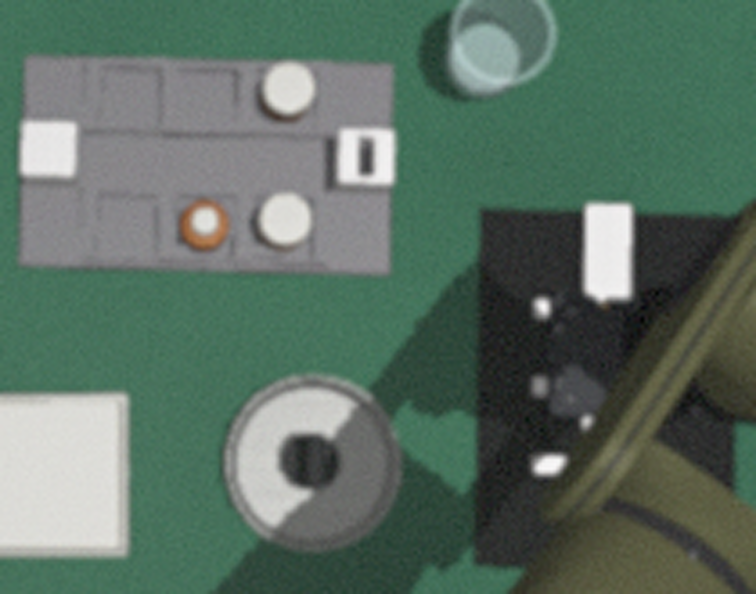

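```bash
python3 - <<'E'
from look import *
t=snap('top');s=snap('side')
f=lambda a,b,z:atz(t,(a/3.6+270-.4,b/3.6+150-.4),z)
A=f(366,157,.057);B=f(49,150,.057);print(A,B,'dist',np.linalg.norm(A-B),'yaw',np.degrees(np.arctan2(-(B-A)[0],(B-A)[1])),'c',(A+B)/2)
C=np.array([f(*c,.008) for c in[(24,57),(394,65),(389,275),(20,265)]]);print(C.mean(0))
for c in[(350,173.7),(349.2,210)]:print('jar',atz(t,c,.054))
print('j6 cap',atz(t,(326.6,210.9),.054))
print('lids top');[print(np.round(c,1),a,atz(t,c,.049)) for c,a in blobs(t,STOCK[0])]
print('lids side');[print(np.round(c,1),a,atz(s,c,.046)) for c,a in blobs(s,STOCK[1])]
x,y=.647,-.022
go(.6015,-.0205,.12,-1.5)
E
```

```text
[ 0.6446 -0.1284  0.057 ] [0.6506 0.0866 0.057 ] dist 0.21510848863883636 yaw -1.599480681499039 c [ 0.6476 -0.0209  0.057 ]
[ 0.6474 -0.0211  0.008 ]
jar [ 0.6937 -0.0772  0.054 ]
jar [ 0.6039 -0.0744  0.054 ]
j6 cap [ 0.602  -0.0193  0.054 ]
lids top
[184.6 233.6] 160 [0.5484 0.3285 0.049 ]
[214.3 233.3] 161 [0.5489 0.2556 0.049 ]
[181.4 260.8] 160 [0.4818 0.3353 0.049 ]
[226.7 266.8] 166 [0.4669 0.2243 0.049 ]
[179.1 293.4] 167 [0.4029 0.3394 0.049 ]
[211.3 294.5] 165 [0.3999 0.2611 0.049 ]
lids side
[222.3 182.2] 124 [0.4017 0.3719 0.046 ]
[257.8 185.4] 127 [0.4799 0.3351 0.046 ]
[223.9 205.2] 141 [0.3972 0.2614 0.046 ]
[257.2 209.6] 143 [0.4652 0.2242 0.046 ]
d [ 10.24 -28.07   7.56] rv [ -0.1   0.  -90.5] n>= 11 t 20.25 yaw -92.0 j6 55 ee [ 0.4893 -0.2974  0.1985]
```

```bash
python3 -m jog '{"hand":[-0.26,-0.26,-0.26,-0.26,-0.26,-0.26,-0.26,-0.26,-0.26,-0.26,-0.26,-0.26,-0.26,-0.26],"delta_pos":[[10.3,-28.1,2],[10.3,-28.1,2],[10.3,-28.1,2],[10.3,-28.1,2],[10.3,-28.1,2],[10.3,-28.1,2],[10.3,-28.1,2],[10.3,-28.1,2],[10.3,-28.1,2],[10.3,-28.1,7.6],[10.3,-28.1,7.6],[10.3,-28.1,7.6],[10.3,-28.1,7.6],[10.3,-28.1,7.6]],"twist":[[0,0,-90.5],[0,0,-90.5],[0,0,-90.5],[0,0,-90.5],[0,0,-90.5],[0,0,-90.5],[0,0,-90.5],[0,0,-90.5],[0,0,-90.5],[0,0,-90.5],[0,0,-90.5],[0,0,-90.5],[0,0,-90.5],[0,0,-90.5]]}'
python3 -c "
from h import *
go(.6022,-.0197,.038,-1.5)"
```

```text
t: 21.65
ee_pos: [0.6035, -0.0205, 0.1249]
tcp_rot: [0.001, 0.717, 0.697, 0.001]
wrist_force: [0.7, 0.1, 0.3]
grip_width: 0.06
grip_force: 0.0
d [ 0.08 -0.16  8.39] rv [ 0.2  0.  -0.1] n>= 2 t 21.65 yaw -1.6 j6 -5 ee [ 0.6035 -0.0205  0.1249]
```

```bash
python3 -m jog '{"hand":[-0.26,-0.26,-0.26,-0.26,-0.26,1,1,1,1,1,1,1],"delta_pos":[[0,-0.05,3],[0,-0.05,6],[0,-0.05,7.6],[0,-0.05,8.15],[0,-0.05,8.15],[0,-0.05,8.15],[0,-0.05,8.15],[0,-0.05,8.15],[0,-0.05,8.15],[0,-0.05,8.15],[0,-0.05,8.15],[0,-0.05,8.15]],"twist":[[0,0,0],[0,0,0],[0,0,0],[0,0,0],[0,0,0],[0,0,0],[0,0,0],[0,0,0],[0,0,0],[0,0,0],[0,0,0],[0,0,0]]}'

```

```text
t: 22.85
ee_pos: [0.6023, -0.0204, 0.0425]
tcp_rot: [0.0, 0.716, 0.698, 0.0]
wrist_force: [-1.6, -0.2, 5.4]
grip_width: 0.0333
grip_force: 30.0
```

```bash
python3 -m jog '{"hand":[1,1,1,1,1],"delta_pos":[[0,0,-1],[0,0,-3],[0,0,-6],[0,0,-8],[0,0,-8]],"twist":[[0,0,0],[0,0,0],[0,0,0],[0,0,0],[0,0,0]]}'
python3 -c "
from h import *
s=snap('side');t=snap('top')
for n,R in((s,(200,280,230,290)),):
  cv2.imwrite('pics/j6.png',cv2.resize(s['color'][200:320,220:400],None,fx=3,fy=3)[:,:,::-1])
go(.4325,.0902,.120,-1.5)"
```

```text
t: 23.35
ee_pos: [0.6041, -0.0206, 0.1255]
tcp_rot: [0.003, 0.716, 0.698, 0.002]
wrist_force: [-0.3, -0.1, -0.3]
grip_width: 0.0335
grip_force: 30.0
d [ 10.6  -17.2   -0.16] rv [ 0.  0. -0.] n>= 5 t 23.45 yaw -1.5 j6 -6 ee [ 0.6016 -0.0203  0.1214]
```

View pics/j6.png

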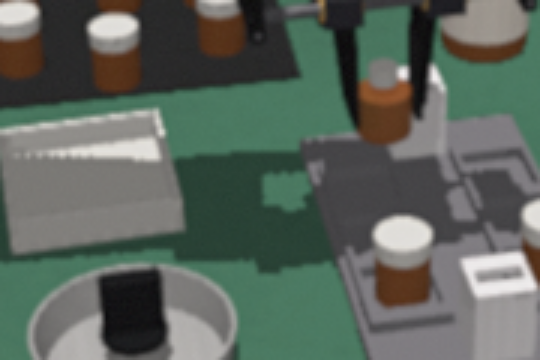

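```bash
python3 -m jog '{"hand":[1,1,1,1,1,1,1,1,1,1,1,1],"delta_pos":[[10.6,-17.2,0],[10.6,-17.2,0],[10.6,-17.2,0],[10.6,-17.2,0],[10.6,-17.2,0],[10.6,-17.2,0],[10.6,-17.2,3],[10.6,-17.2,6],[10.6,-17.2,7.3],[10.6,-17.2,7.9],[10.6,-17.2,8],[10.6,-17.2,8]],"twist":[[0,0,0],[0,0,0],[0,0,0],[0,0,0],[0,0,0],[0,0,0],[0,0,0],[0,0,0],[0,0,0],[0,0,0],[0,0,0],[0,0,0]]}'

```

```text
t: 24.65
ee_pos: [0.4337, 0.0901, 0.0425]
tcp_rot: [0.0, 0.716, 0.698, 0.001]
wrist_force: [0.9, -0.4, -0.9]
grip_width: 0.0334
grip_force: 30.0
```

```bash
python3 -m jog '{"hand":[1,1,1,-0.05,-0.05,-0.05,-0.05,-0.05,-0.05,-0.05,-0.05,-0.05],"delta_pos":[[0,0,0.2],[0,0,0.3],[0,0,0.3],[0,0,0.3],[0,0,0.3],[0,0,0.3],[0,0,-2],[0,0,-5],[0,0,-9],[0,0,-11],[0,0,-11],[0,0,-11]],"twist":[[0,0,0],[0,0,0],[0,0,0],[0,0,0],[0,0,0],[0,0,0],[0,0,0],[0,0,0],[0,0,0],[0,0,0],[0,0,0],[0,0,0]]}'
python3 - <<'E'
from look import *
t=snap('top');s=snap('side')
print([(r['xy'],r['score']) for r in env.spot_point(s,'jar6_mid')[:3]])
print('lids top');[print(np.round(c,1),a,atz(t,c,.049)) for c,a in blobs(t,STOCK[0])]
go(.549,.2556,.12,-1.5)
cv2.imwrite('pics/r1.png',cv2.resize(s['color'][170:330,200:420],None,fx=3,fy=3)[:,:,::-1])
E
```

```text
t: 25.85
ee_pos: [0.4325, 0.0902, 0.1514]
tcp_rot: [0.0, 0.716, 0.698, 0.0]
wrist_force: [-0.2, 0.3, -0.1]
grip_width: 0.0501
grip_force: 0.0
[([247.4, 253.2], 0.84), ([384.0, 213.3], 0.6)]
lids top
[184.6 233.7] 158 [0.5482 0.3286 0.049 ]
[214.4 233.3] 159 [0.5488 0.2555 0.049 ]
[181.4 260.7] 158 [0.4821 0.3352 0.049 ]
[226.7 266.7] 163 [0.467  0.2245 0.049 ]
[179.  293.4] 163 [0.4029 0.3396 0.049 ]
[211.3 294.6] 158 [0.3998 0.2612 0.049 ]
d [16.86 11.32  2.61] rv [-0.2  0.  -0. ] n>= 5 t 26.0 yaw -1.5 j6 6 ee [0.4314 0.0901 0.1496]
```

View pics/r1.png

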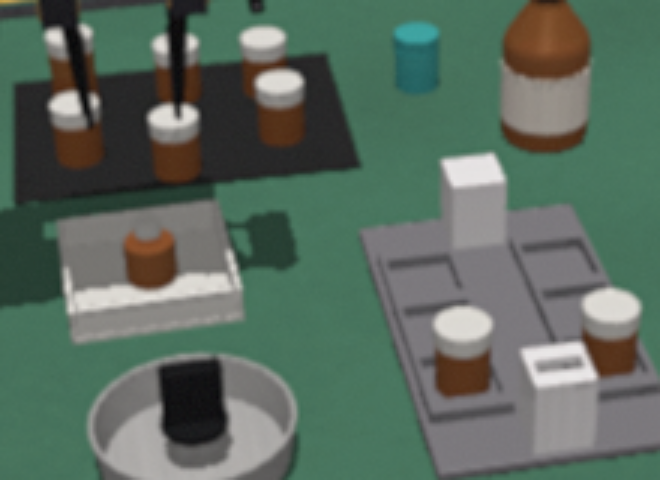

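```bash
python3 -m jog '{"hand":[-0.26,-0.26,-0.26,-0.26,-0.26,-0.26,-0.26,-0.26,-0.26,-0.26,-0.26,1,1,1,1,1,1,1],"delta_pos":[[16.85,11.3,0],[16.85,11.3,0],[16.85,11.3,0],[16.85,11.3,0],[16.85,11.3,0],[16.85,11.3,0],[16.85,11.3,4],[16.85,11.3,8],[16.85,11.3,10],[16.85,11.3,10.9],[16.85,11.3,10.9],[16.85,11.3,10.9],[16.85,11.3,10.9],[16.85,11.3,10.9],[16.85,11.3,10.9],[16.85,11.3,10.9],[16.85,11.3,10.9],[16.85,11.3,10.9]],"twist":[[0,0,0],[0,0,0],[0,0,0],[0,0,0],[0,0,0],[0,0,0],[0,0,0],[0,0,0],[0,0,0],[0,0,0],[0,0,0],[0,0,0],[0,0,0],[0,0,0],[0,0,0],[0,0,0],[0,0,0],[0,0,0]]}'
python3 -c "
from h import *
go(.6940,.0316,.12,-1.5)
go(.6940,.0316,.043,-1.5)"
```

```text
t: 27.8
ee_pos: [0.5507, 0.256, 0.0439]
tcp_rot: [0.0, 0.716, 0.698, 0.001]
wrist_force: [-2.1, 0.0, 5.2]
grip_width: 0.0344
grip_force: 30.0
d [-22.05  14.92  -7.9 ] rv [ 0.1 -0.  -0. ] n>= 6 t 27.8 yaw -1.5 j6 21 ee [0.5507 0.256  0.0439]
d [-22.05  14.91  -0.2 ] rv [ 0.1 -0.  -0. ] n>= 6 t 27.8 yaw -1.5 j6 21 ee [0.5507 0.256  0.0439]
```

```bash
python3 -m jog '{"hand":[1,1,1,1,1,1,1,1,1,1,1,1,1,1],"delta_pos":[[0,0,-2],[0,0,-5],[0,0,-8.5],[-22,14.9,-8.5],[-22,14.9,-8.5],[-22,14.9,-8.5],[-22,14.9,-8.5],[-22,14.9,-8.5],[-22,14.9,-8.5],[-22,14.9,-8.5],[-22,14.9,-8.5],[-22,14.9,-8.5],[-22,14.9,-8.5],[-22,14.9,-8.5]],"twist":[[0,0,0],[0,0,0],[0,0,0],[0,0,0],[0,0,0],[0,0,0],[0,0,0],[0,0,0],[0,0,0],[0,0,0],[0,0,0],[0,0,0],[0,0,0],[0,0,0]]}'
python3 - <<'E'
from look import *
t=snap('top');s=snap('side')
go(.6940,.0316,.0459,-1.5)
E
```

```text
t: 29.2
ee_pos: [0.6927, 0.0331, 0.1278]
tcp_rot: [-0.0, 0.716, 0.698, 0.0]
wrist_force: [0.1, -0.2, -1.7]
grip_width: 0.0341
grip_force: 30.0
d [-0.1   0.1   7.89] rv [ 0.  -0.   0.1] n>= 2 t 29.3 yaw -1.4 j6 0 ee [0.693  0.0327 0.1278]
```

```bash
python3 -m jog '{"hand":[1,1,1,1,1,1,1],"delta_pos":[[-0.1,0.1,3],[-0.1,0.1,5.5],[-0.1,0.1,6.8],[-0.1,0.1,7.3],[-0.1,0.1,7.6],[-0.1,0.1,7.9],[-0.1,0.1,7.9]],"twist":[[0,0,0],[0,0,0],[0,0,0],[0,0,0],[0,0,0],[0,0,0],[0,0,0]]}'
python3 - <<'E'
from look import *
s=snap('side')
print(env.get_obs()['wrist_force'],env.get_obs()['ee_pos'])
E
```

```text
t: 30.0
ee_pos: [0.6948, 0.0308, 0.0495]
tcp_rot: [0.001, 0.716, 0.698, 0.0]
wrist_force: [-0.1, -0.5, -1.0]
grip_width: 0.0342
grip_force: 30.0
[ 0.3065 -1.193  -1.2138] [0.6948 0.0308 0.0497]
```

```bash
python3 -m jog '{"hand":[1,1,-0.26,-0.26,-0.26,-0.26,-0.26,-0.26,-0.26,-0.26,-0.26],"delta_pos":[[0,0,0.15],[0,0,0.15],[0,0,0.15],[0,0,0.15],[0,0,0.15],[0,0,0.15],[0,0,-3],[0,0,-7],[0,0,-8],[0,0,-8],[0,0,-8]],"twist":[[0,0,0],[0,0,0],[0,0,0],[0,0,0],[0,0,0],[0,0,0],[0,0,0],[0,0,0],[0,0,0],[0,0,0],[0,0,0]]}'
python3 - <<'E'
from look import *
t=snap('top');s=snap('side')
match(t,s,*CAR)
print('lids top');[print(np.round(c,1),a,atz(t,c,.049)) for c,a in blobs(t,STOCK[0])]
go(.5485,.3285,.12,-1.5)
cv2.imwrite('pics/p1.png',cv2.resize(s['color'][170:330,200:420],None,fx=3,fy=3)[:,:,::-1])
E
```

```text
t: 31.15
ee_pos: [0.6935, 0.0308, 0.1274]
tcp_rot: [-0.001, 0.716, 0.698, -0.001]
wrist_force: [1.1, 0.2, -0.2]
grip_width: 0.0598
grip_force: 0.0
[350.  173.6] 178 (array([ 0.6929, -0.0771,  0.0529]), np.float64(0.0024551061582527415), np.int32(203))
[371.4 192.8] 238 (array([ 0.6474, -0.1304,  0.0349]), np.float64(0.0037012226893615207), np.int32(729))
[349.1 210. ] 185 (array([ 0.6029, -0.0739,  0.0531]), np.float64(0.0023863981997696137), np.int32(216))
[372.8 216.2] 63 (array([ 0.5855, -0.1283,  0.094 ]), np.float64(0.003992855292675094), np.int32(216))
lids top
[184.7 233.7] 161 [0.5482 0.3284 0.049 ]
[181.4 260.7] 158 [0.482  0.3352 0.049 ]
[226.8 266.7] 165 [0.467  0.2243 0.049 ]
[179.1 293.4] 167 [0.4029 0.3395 0.049 ]
[211.4 294.5] 165 [0.3998 0.261  0.049 ]
d [ 29.38 -15.21   0.36] rv [-0.2 -0.  -0. ] n>= 7 t 31.25 yaw -1.5 j6 0 ee [0.6928 0.0308 0.126 ]
```

View pics/p1.png

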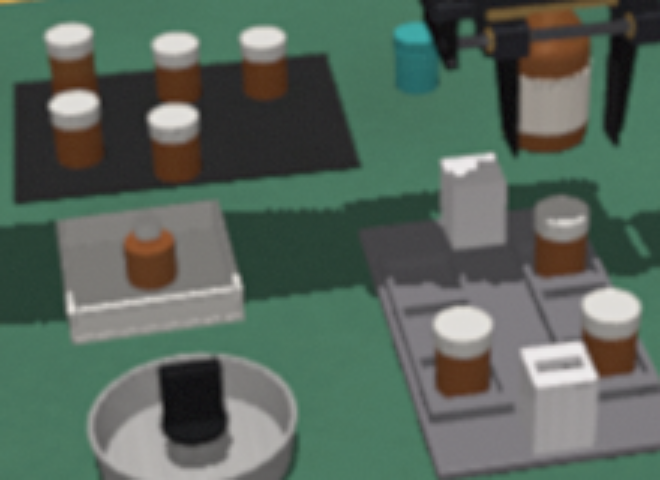

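```bash
python3 -m jog '{"hand":[-0.26,-0.26,-0.26,-0.26,-0.26,-0.26,-0.26,-0.26,-0.26,-0.26,-0.26,-0.26,-0.26,-0.26,1,1,1,1,1,1],"delta_pos":[[29.35,-15.2,0],[29.35,-15.2,0],[29.35,-15.2,0],[29.35,-15.2,0],[29.35,-15.2,0],[29.35,-15.2,0],[29.35,-15.2,0],[29.35,-15.2,0],[29.35,-15.2,0],[29.35,-15.2,4],[29.35,-15.2,7],[29.35,-15.2,8.2],[29.35,-15.2,8.5],[29.35,-15.2,8.5],[29.35,-15.2,8.5],[29.35,-15.2,8.5],[29.35,-15.2,8.5],[29.35,-15.2,8.5],[29.35,-15.2,8.5],[29.35,-15.2,8.5]],"twist":[[0,0,0],[0,0,0],[0,0,0],[0,0,0],[0,0,0],[0,0,0],[0,0,0],[0,0,0],[0,0,0],[0,0,0],[0,0,0],[0,0,0],[0,0,0],[0,0,0],[0,0,0],[0,0,0],[0,0,0],[0,0,0],[0,0,0],[0,0,0]]}'
python3 -c "
from h import *
go(.6925,-.0224,.043,-1.5)"
```

```text
t: 33.25
ee_pos: [0.5503, 0.3285, 0.0446]
tcp_rot: [0.0, 0.716, 0.698, 0.0]
wrist_force: [-1.3, -0.9, 5.4]
grip_width: 0.0343
grip_force: 30.0
d [-34.7   15.14  -0.15] rv [ 0. -0. -0.] n>= 8 t 33.25 yaw -1.5 j6 28 ee [0.5503 0.3285 0.0446]
```

```bash
python3 -m jog '{"hand":[1,1,1,1,1,1,1,1,1,1,1,1,1,1,1,1],"delta_pos":[[0,0,-2],[0,0,-5],[0,0,-8.5],[-34.8,15.2,-8.5],[-34.8,15.2,-8.5],[-34.8,15.2,-8.5],[-34.8,15.2,-8.5],[-34.8,15.2,-8.5],[-34.8,15.2,-8.5],[-34.8,15.2,-8.5],[-34.8,15.2,-8.5],[-34.8,15.2,-8.5],[-34.8,15.2,-8.5],[-34.8,15.2,-8.5],[-34.8,15.2,-8.5],[-34.8,15.2,-8.5]],"twist":[[0,0,0],[0,0,0],[0,0,0],[0,0,0],[0,0,0],[0,0,0],[0,0,0],[0,0,0],[0,0,0],[0,0,0],[0,0,0],[0,0,0],[0,0,0],[0,0,0],[0,0,0],[0,0,0]]}'
python3 - <<'E'
from look import *
t=snap('top')
go(.6925,-.0224,.0466,-1.5)
E
```

```text
t: 34.85
ee_pos: [0.6924, -0.0224, 0.1287]
tcp_rot: [-0.0, 0.716, 0.698, -0.0]
wrist_force: [0.5, 0.5, 0.1]
grip_width: 0.0343
grip_force: 30.0
d [ 0.02 -0.    7.91] rv [-0.  -0.   0.1] n>= 2 t 34.9 yaw -1.4 j6 -5 ee [ 0.6925 -0.0226  0.1287]
```

```bash
python3 -m jog '{"hand":[1,1,1,1,1,1,1,1,-0.26,-0.26,-0.26,-0.26,-0.26,-0.26,-0.26],"delta_pos":[[0,0,3],[0,0,5.5],[0,0,6.8],[0,0,7.3],[0,0,7.7],[0,0,7.9],[0,0,8.05],[0,0,8.05],[0,0,8.05],[0,0,8.05],[0,0,8.05],[0,0,8.05],[0,0,5],[0,0,1],[0,0,0]],"twist":[[0,0,0],[0,0,0],[0,0,0],[0,0,0],[0,0,0],[0,0,0],[0,0,0],[0,0,0],[0,0,0],[0,0,0],[0,0,0],[0,0,0],[0,0,0],[0,0,0],[0,0,0]]}'
python3 - <<'E'
from look import *
t=snap('top');s=snap('side')
print('lids top');[print(np.round(c,1),a,atz(t,c,.049)) for c,a in blobs(t,STOCK[0])]
go(.4820,.3352,.12,-1.5)
E
```

```text
t: 36.4
ee_pos: [0.6956, -0.024, 0.1343]
tcp_rot: [0.003, 0.716, 0.698, 0.003]
wrist_force: [0.3, 0.2, 1.3]
grip_width: 0.0596
grip_force: 0.0
lids top
[181.4 260.8] 159 [0.4819 0.3352 0.049 ]
[226.8 266.8] 168 [0.4668 0.2242 0.049 ]
[179.1 293.4] 168 [0.4028 0.3395 0.049 ]
[211.4 294.6] 167 [0.3997 0.261  0.049 ]
d [ 35.34 -22.2    0.74] rv [ 0.3  0.  -0. ] n>= 9 t 36.5 yaw -1.5 j6 -5 ee [ 0.6945 -0.0239  0.1319]
```

```bash
python3 -m jog '{"hand":[-0.26,-0.26,-0.26,-0.26,-0.26,-0.26,-0.26,-0.26,-0.26,-0.26,-0.26,-0.26,-0.26,-0.26,1,1,1,1,1,1],"delta_pos":[[24.1,-23.2,0],[24.1,-23.2,0],[24.1,-23.2,0],[24.1,-23.2,0],[24.1,-23.2,0],[24.1,-23.2,0],[24.1,-23.2,0],[24.1,-23.2,0],[24.1,-23.2,0],[24.1,-23.2,4],[24.1,-23.2,7],[24.1,-23.2,8.2],[24.1,-23.2,8.5],[24.1,-23.2,8.5],[24.1,-23.2,8.5],[24.1,-23.2,8.5],[24.1,-23.2,8.5],[24.1,-23.2,8.5],[24.1,-23.2,8.5],[24.1,-23.2,8.5]],"twist":[[0,0,0],[0,0,0],[0,0,0],[0,0,0],[0,0,0],[0,0,0],[0,0,0],[0,0,0],[0,0,0],[0,0,0],[0,0,0],[0,0,0],[0,0,0],[0,0,0],[0,0,0],[0,0,0],[0,0,0],[0,0,0],[0,0,0],[0,0,0]]}'
python3 -c "
from h import *
go(.6040,.0340,.043,-1.5)"
```

```text
t: 38.5
ee_pos: [0.4676, 0.2236, 0.0445]
tcp_rot: [0.0, 0.716, 0.698, 0.001]
wrist_force: [-2.0, -0.2, 4.7]
grip_width: 0.0347
grip_force: 30.0
d [-18.59  14.13  -0.15] rv [ 0.1 -0.  -0. ] n>= 5 t 38.5 yaw -1.5 j6 21 ee [0.4676 0.2236 0.0445]
```

```bash
python3 -m jog '{"hand":[1,1,1,1,1,1,1,1,1,1,1,1,1,1],"delta_pos":[[0,0,-2],[0,0,-5],[0,0,-8.5],[-18.6,14.2,-8.5],[-18.6,14.2,-8.5],[-18.6,14.2,-8.5],[-18.6,14.2,-8.5],[-18.6,14.2,-8.5],[-18.6,14.2,-8.5],[-18.6,14.2,-8.5],[-18.6,14.2,-8.5],[-18.6,14.2,-8.5],[-18.6,14.2,-8.5],[-18.6,14.2,-8.5]],"twist":[[0,0,0],[0,0,0],[0,0,0],[0,0,0],[0,0,0],[0,0,0],[0,0,0],[0,0,0],[0,0,0],[0,0,0],[0,0,0],[0,0,0],[0,0,0],[0,0,0]]}'
python3 - <<'E'
from look import *
t=snap('top')
go(.6040,.0340,.0465,-1.5)
E
```

```text
t: 39.9
ee_pos: [0.6039, 0.0344, 0.1288]
tcp_rot: [0.0, 0.716, 0.698, 0.0]
wrist_force: [-0.0, -0.2, -1.6]
grip_width: 0.0344
grip_force: 30.0
d [-0.03 -0.01  7.93] rv [ 0. -0.  0.] n>= 2 t 39.95 yaw -1.5 j6 0 ee [0.604  0.0343 0.1288]
```

```bash
python3 -m jog '{"hand":[1,1,1,1,1,1,1,1,-0.26,-0.26,-0.26,-0.26,-0.26,-0.26,-0.26,-0.26,-0.26],"delta_pos":[[0,0,3],[0,0,5.5],[0,0,6.8],[0,0,7.3],[0,0,7.7],[0,0,7.9],[0,0,8.05],[0,0,8.05],[0,0,8.05],[0,0,8.05],[0,0,8.05],[0,0,8.05],[0,0,5],[0,0,1],[0,0,0],[0,0,0],[0,0,0]],"twist":[[0,0,0],[0,0,0],[0,0,0],[0,0,0],[0,0,0],[0,0,0],[0,0,0],[0,0,0],[0,0,0],[0,0,0],[0,0,0],[0,0,0],[0,0,0],[0,0,0],[0,0,0],[0,0,0],[0,0,0]]}'
python3 - <<'E'
from look import *
t=snap('top');s=snap('side')
print('lids top');[print(np.round(c,1),a,atz(t,c,.049)) for c,a in blobs(t,STOCK[0])]
go(.3999,.2611,.041,-1.5)
E
```

```text
t: 41.65
ee_pos: [0.6035, 0.0337, 0.1274]
tcp_rot: [-0.001, 0.716, 0.698, -0.001]
wrist_force: [0.6, 0.3, 0.2]
grip_width: 0.0601
grip_force: 0.0
lids top
[181.4 260.8] 160 [0.4818 0.3353 0.049 ]
[179.1 293.4] 168 [0.4029 0.3394 0.049 ]
[211.3 294.6] 161 [0.3998 0.2612 0.049 ]
d [ 22.2  -20.85   8.3 ] rv [-0.2  0.  -0. ] n>= 7 t 41.75 yaw -1.5 j6 0 ee [0.6028 0.0337 0.1262]
```

```bash
python3 -m jog '{"hand":[-0.26,-0.26,-0.26,-0.26,-0.26,-0.26,-0.26,-0.26,-0.26,-0.26,-0.26,-0.26,-0.26,-0.26,1,1,1,1,1,1],"delta_pos":[[22.2,-20.9,0],[22.2,-20.9,0],[22.2,-20.9,0],[22.2,-20.9,0],[22.2,-20.9,0],[22.2,-20.9,0],[22.2,-20.9,0],[22.2,-20.9,0],[22.2,-20.9,0],[22.2,-20.9,4],[22.2,-20.9,7],[22.2,-20.9,8.2],[22.2,-20.9,8.5],[22.2,-20.9,8.5],[22.2,-20.9,8.5],[22.2,-20.9,8.5],[22.2,-20.9,8.5],[22.2,-20.9,8.5],[22.2,-20.9,8.5],[22.2,-20.9,8.5]],"twist":[[0,0,0],[0,0,0],[0,0,0],[0,0,0],[0,0,0],[0,0,0],[0,0,0],[0,0,0],[0,0,0],[0,0,0],[0,0,0],[0,0,0],[0,0,0],[0,0,0],[0,0,0],[0,0,0],[0,0,0],[0,0,0],[0,0,0],[0,0,0]]}'
python3 -c "
from h import *
go(.6025,-.0200,.043,-1.5)"
```

```text
t: 43.75
ee_pos: [0.4015, 0.2614, 0.0444]
tcp_rot: [0.0, 0.716, 0.698, 0.0]
wrist_force: [-2.6, -0.2, 4.5]
grip_width: 0.034
grip_force: 30.0
d [-27.6   20.83  -0.16] rv [ 0. -0. -0.] n>= 7 t 43.75 yaw -1.5 j6 28 ee [0.4015 0.2614 0.0444]
```

```bash
python3 -m jog '{"hand":[1,1,1,1,1,1,1,1,1,1,1,1,1,1,1,1],"delta_pos":[[0,0,-2],[0,0,-5],[0,0,-8.5],[-27.6,20.9,-8.5],[-27.6,20.9,-8.5],[-27.6,20.9,-8.5],[-27.6,20.9,-8.5],[-27.6,20.9,-8.5],[-27.6,20.9,-8.5],[-27.6,20.9,-8.5],[-27.6,20.9,-8.5],[-27.6,20.9,-8.5],[-27.6,20.9,-8.5],[-27.6,20.9,-8.5],[-27.6,20.9,-8.5],[-27.6,20.9,-8.5]],"twist":[[0,0,0],[0,0,0],[0,0,0],[0,0,0],[0,0,0],[0,0,0],[0,0,0],[0,0,0],[0,0,0],[0,0,0],[0,0,0],[0,0,0],[0,0,0],[0,0,0],[0,0,0],[0,0,0]]}'
python3 - <<'E'
from look import *
t=snap('top')
go(.6025,-.0200,.0464,-1.5)
E
```

```text
t: 45.35
ee_pos: [0.6025, -0.0195, 0.1288]
tcp_rot: [0.0, 0.716, 0.698, 0.0]
wrist_force: [-0.1, 0.3, -0.9]
grip_width: 0.0339
grip_force: 30.0
d [-0.03 -0.01  7.94] rv [0. 0. 0.] n>= 2 t 45.4 yaw -1.5 j6 -6 ee [ 0.6026 -0.0197  0.1288]
```

Place, then retreat toward the robot-left so the views are clear.

```bash
python3 -m jog '{"hand":[1,1,1,1,1,1,1,1,-0.26,-0.26,-0.26,-0.26,-0.26,-0.26,-0.26,-0.26,-0.26],"delta_pos":[[0,0,3],[0,0,5.5],[0,0,6.8],[0,0,7.3],[0,0,7.7],[0,0,7.9],[0,0,8.05],[0,0,8.05],[0,0,8.05],[0,0,8.05],[0,0,8.05],[0,0,8.05],[0,0,5],[0,0,1],[0,0,-6],[0,0,-10],[0,0,-10]],"twist":[[0,0,0],[0,0,0],[0,0,0],[0,0,0],[0,0,0],[0,0,0],[0,0,0],[0,0,0],[0,0,0],[0,0,0],[0,0,0],[0,0,0],[0,0,0],[0,0,0],[0,0,0],[0,0,0],[0,0,0]]}'
python3 -m jog '{"hand":[-0.26,-0.26,-0.26,-0.26,-0.26,-0.26,-0.26,-0.26,-0.26,-0.26,-0.26,-0.26,-0.26,-0.26,-0.26,-0.26],"delta_pos":[[45,-30,0],[45,-30,0],[45,-30,0],[45,-30,0],[45,-30,0],[45,-30,0],[45,-30,0],[45,-30,0],[45,-30,0],[45,-30,0],[45,-30,0],[45,-30,0],[45,-30,0],[45,-30,0],[45,-30,0],[45,-30,0]],"twist":[[0,0,0],[0,0,0],[0,0,0],[0,0,0],[0,0,0],[0,0,0],[0,0,0],[0,0,0],[0,0,0],[0,0,0],[0,0,0],[0,0,0],[0,0,0],[0,0,0],[0,0,0],[0,0,0]]}'
python3 - <<'E'
from look import *
t=snap('top');s=snap('side')
for c,a in blobs(t,CAR[0]): print(np.round(c,1),a,atz(t,c,.054))
cv2.imwrite('pics/ft.png',cv2.resize(t['color'][140:320,160:480],None,fx=2.5,fy=2.5,interpolation=2)[:,:,::-1])
cv2.imwrite('pics/fs.png',cv2.resize(s['color'][215:330,310:430],None,fx=5,fy=5,interpolation=2)[:,:,::-1])
for X in[(.6475+px+.027*py,-.0212-.027*px+py,.054) for px in(-.045,.045) for py in(-.054,0,.054)]:print('exp side lid',proj(s,X))
print([r['xy'] for r in env.spot_point(s,'jar7_mid')])
E
```

```text
t: 47.1
ee_pos: [0.6062, -0.0207, 0.2371]
tcp_rot: [0.005, 0.716, 0.698, 0.004]
wrist_force: [-0.3, 0.1, 0.9]
grip_width: 0.0598
grip_force: 0.0
t: 48.7
ee_pos: [0.3155, 0.4366, 0.2286]
tcp_rot: [0.0, 0.717, 0.697, 0.0]
wrist_force: [-0.1, -0.7, -0.0]
grip_width: 0.0601
grip_force: 0.0
[306.1 173. ] 175 [0.6961 0.0307 0.054 ]
[328.1 173.4] 167 [ 0.6948 -0.0235  0.054 ]
[350.  173.8] 174 [ 0.6936 -0.0773  0.054 ]
[283.5 190.7] 258 [0.6525 0.0861 0.054 ]
[371.5 192.9] 227 [ 0.6459 -0.1293  0.054 ]
[304.7 209.3] 178 [0.6063 0.0341 0.054 ]
[327.2 209.7] 179 [ 0.605  -0.0207  0.054 ]
[349.1 210. ] 181 [ 0.604  -0.0741  0.054 ]
exp side lid [353.7081 277.4995]
exp side lid [347.1642 260.5727]
exp side lid [341.1156 244.9273]
exp side lid [402.8732 271.1493]
exp side lid [394.4882 254.6555]
exp side lid [386.7314 239.3972]
[[340.7, 190.1], [387.6, 248.9]]
```

View pics/ft.png

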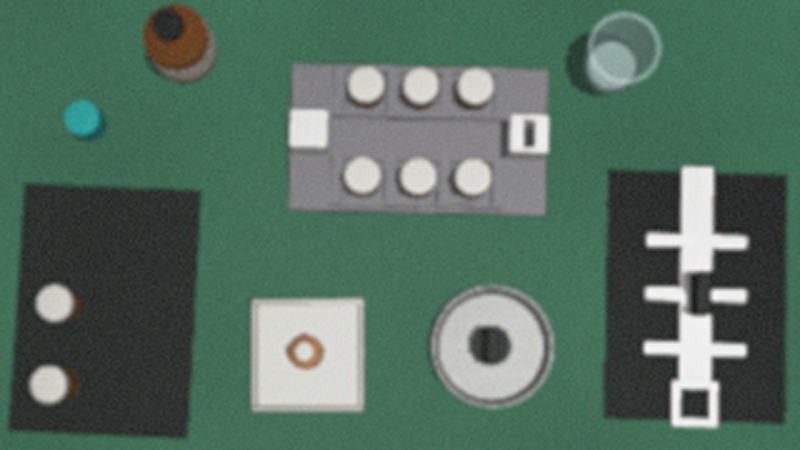

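View pics/fs.png

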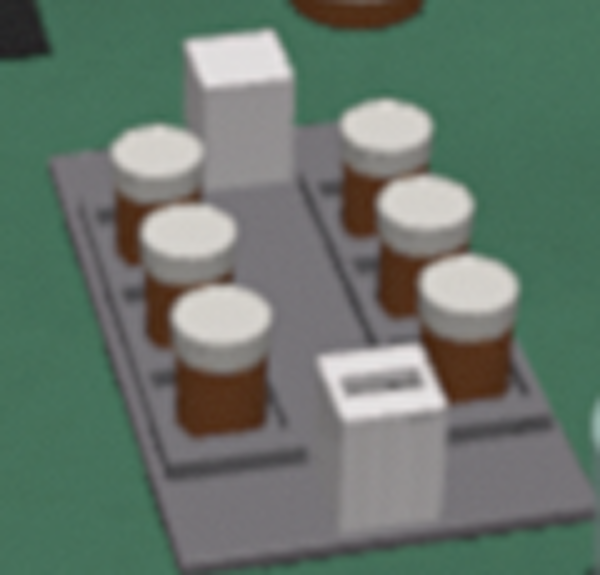

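```bash
python3 -c "
from plant import env
print(env.sign_off())"
```

```text
the job is handed in; nothing more can be done
None
```

The job is handed in at about 49 s of the 210 s, with no verdict returned. In the last pictures the knob is in the dish, the bar lies flat on the middle of the mat, the narrow-necked jar stands in the returns tray, all six pockets hold wide-lidded jars standing fully down, and the tall jar, bottle and beaker look undisturbed.

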